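Tip the tall carton back and slide the lifter under it

ROBOT

A 7-joint arm with a two-finger parallel gripper is mounted at the origin on the work surface. World frame = base frame: x ahead of the robot, y to its left, z up, the work surface at z = 0. Lengths are in mm, angles in rad, forces in N, time in s.
With the tool pointing down it reaches from about 400 to 875 mm from the base axis. Payload 4.4 kg.
Tool frame: the origin (TCP) lies at the very end of the fingers, on their centre line; the grasp point (between the pads) lies 19 mm behind it; z points along the fingers, y is the direction in which the jaws open and shut (so a half turn about z gives the same grasp; the last joint's range is limited). The gripper opens to 85 mm and grips with 20 to 120 N. Pads are 22 mm wide; open, the fingers measure 114 mm over their backs; the gripper's body (76 mm by 85 mm) begins 54 mm behind the grasp point. The pads swing forward as they close: fully open they stand 13 mm farther back than shut.
Start: joints at [1.121, 0.628, 0.038, 1.517, -0.027, 0.996, -0.02], TCP at [243.42, -602.715, 202.513] pointing down, gripper open.
Joint ranges: [-3.06, 3.06], [-0.37, 2.12], [-1.25, 1.32], [0.18, 2.47], [-1.1, 4.24], [0.23, 1.98], [-2.94, 2.94]. Speed limits (rad/s): [2.57, 2.57, 3.14, 3.14, 3.14, 3.14, 3.14].

INTERFACE

Orientations are given as [roll, pitch, yaw] about the fixed x, y, z axes, in that order (R = Rz(yaw) Ry(pitch) Rx(roll)).
In Python, from cell import ctrl gives the robot as it stands.
- The arm moves only by the shell command python3 -m pendant 'ROWS'. ROWS is JSON, a list of rows, each a list of 7 numbers: the shift along the world's x, y, z in m, then the turn, a rotation vector about the world's x, y, z in rad, then the opening, from -1 (shut) to 1 (fully open). A call has 1 to 8 rows; each row is the pose to reach, as a shift and turn from the pose commanded when the call began; what a row does not reach only later rows make up. A row lasts 1/10 s, in which the tool goes at most 50 mm and 8.59 degrees, less where a joint would pass 70% of its speed; a pose out of reach is approached as far as the arm can. A call with a gripper value outside its range is refused whole. The fingers move at their own pace and stop on an object; the grip force is fixed at half the most. Time passes only in rows, so rows that repeat a pose let the fingers close. It gives the time, the measured TCP pose, the force and the opening at its end, in the units of the state.
- ctrl.read_state(): the state, without advancing time (a new reading comes with each control period).
- ctrl.get_image(name): name is "scene" or "side" or "wrist"; returns the picture (420x560x3 uint8, blue, green, red); there is no depth.
- ctrl.get_calibration(name): a dict with "fx", "fy", "cx", "cy" (pixels), "dist_coeffs" ([k1, k2, p1, p2, k3] as OpenCV has them; the pictures are not rectified), "R" (3x3) and "t" (3): a world point X has camera coordinates R X + t. Camera axes: x right, y down, z forward; pixel columns grow to the right and rows downward; lengths in mm; the calibration is good to about 2 mm. A picture is of the moment at which its call begins: read the wrist's pose just before it. get_calibration takes no time and is no camera call; for the wrist camera it gives the pose at the moment of the call.
- ctrl.finish_job(): hands the job in, once; it reports no verdict.
The state is a dict: "clock": time; "qpos": joint angles; "qd": joint speeds; "tau": joint torques, N m; "eef_pos": TCP position; "tool_rot": TCP orientation; "force": force on the tool from outside, world axes, zero at the start; "torque": the same for the moment, N m; "width": finger opening in mm.
Only numpy, scipy, OpenCV 4.12 (cv2) and the standard library are available. Lean on these libraries where they do the work, as an engineer would, in place of code of your own. Each camera call takes 0.05 s, during which the arm holds its last target. There are 200 camera calls.

TASK

Two cartons of figurines stand at the foot of the sloped slatted easel board: tip the taller one back on its rear bottom edge until it leans on the board by itself, then slide the blade of the lifter (the flat plate with the upright wooden grip) squarely and centrally under its raised front, reaching about half-way under the carton. Leave the lifter lying flat on the table and the carton leaning, do not lift the carton off the table, and leave the shorter carton standing where it is.

Things in the scene. Friction and masses are not known exactly. Their poses are not given: they have to be found in the camera images.
- easel: Fixed board of wooden slats, 340 mm wide. Origin on the table, mid-way along the line where its front face meets it; +x level, away from the robot (the way cartons tip), y along the foot. The face slopes back 32 degrees from vertical, 200 mm up the slope. Both cartons start upright and square to it, rear faces 12 mm before its foot, middles 80 mm left and right of its middle (sides vary).
- carton_center (a point): Centre (80 mm up) of the taller brown cardboard carton, tape over its top: 65 mm deep (x), 90 wide (y), 160 tall (z), loose, 0.3 to 0.6 kg; x points from its front face (robot side) to the rear. A level push 120 mm above the table tips it about its rear edge: past 22 degrees (front face about 45 mm on) it topples by itself and rests on the board at about 34 degrees (67 mm on).
- carton_front (a point): Middle of the front bottom edge of the taller carton, axes as carton_center. With the carton leaning on the board this edge is about 36 mm above the table and about 54 mm, seen from above, in front of the rear edge.
- carton_rear (a point): Middle of the rear bottom edge of the taller carton, on which it pivots, same axes as carton_center.
- short_center (a point): Centre of the shorter cardboard carton (bystander), 65 mm deep, 90 mm wide, 85 mm tall, at mid-height; to be left alone.
- lifter_grip (a point): Centre of the lifter's upright wooden grip, 36 mm above its underside. Loose, 0.2 kg: flat aluminium blade 130 mm long (x), 80 wide (y), 4 thick, lying on the table; grip 40 mm long (x), 22 wide (y), its top 66 mm above the table, its middle 100 mm behind the blade's front edge; x points from grip to front edge. Grip it from above across its 22 mm (y).
- lifter_tip (a point): Middle of the front edge of the lifter's blade, on its underside (100 mm ahead of the grip), same axes as lifter_grip.

How it is judged:
By the outcome, as a careful person would: the job done as asked, in the order asked, and still so for the second after the job is handed in, with the robot touching nothing.
It also fails if it takes over 51 s, if anything falls off the work surface, if the arm or the gripper's body presses on something with over 40 N, if the wrist force passes 120 N, or if a joint passes its speed limit or range.

## Working session

There is one attempt and no reset: what is moved stays moved. The work goes in short steps, Python scripts to look and compute and a shell command to move; the robot and the scene stay as the last step left them, time stands still between calls to the robot, and variables do not carry over. Pictures are saved under pics/ and viewed, about 8 in all and at most 12, crops included, and the job is handed in when it is done.

```bash
ls; mkdir -p pics; python3 - <<'E'
from cell import ctrl
import cv2,numpy as np
s=ctrl.read_state();print({k:np.round(v,3).tolist() for k,v in s.items()})
ims=[]
for n in("scene","side"):
    im=ctrl.get_image(n);cv2.imwrite(f"pics/{n}0.png",im);c=ctrl.get_calibration(n);print(n,{k:np.round(v,3).tolist() for k,v in c.items()})
E
```

```text
pics
{'clock': 0.0, 'qpos': [1.121, 0.629, 0.038, 1.518, -0.027, 0.996, -0.02], 'qd': [0.001, -0.002, -0.0, 0.001, 0.001, 0.001, -0.003], 'tau': [-0.0, -56.341, 1.226, -19.345, 0.011, 0.011, -0.0], 'eef_pos': [243.191, -602.062, 201.602], 'tool_rot': [-3.14, 0.0, 0.384], 'force': [-0.554, 0.231, 0.699], 'torque': [-0.048, -0.012, -0.045], 'width': 85.394}
scene {'fx': 451.773, 'fy': 451.773, 'cx': 280.519, 'cy': 199.565, 'dist_coeffs': [-0.118, 0.0, 0.0, 0.0, 0.0], 'R': [[0.087, 0.996, -0.016], [0.697, -0.072, -0.714], [-0.712, 0.051, -0.7]], 't': [-51.905, -318.015, 1564.077]}
side {'fx': 469.861, 'fy': 469.861, 'cx': 281.211, 'cy': 214.962, 'dist_coeffs': [-0.059, 0.0, 0.0, 0.0, 0.0], 'R': [[0.992, -0.125, -0.009], [-0.072, -0.509, -0.858], [0.103, 0.852, -0.514]], 't': [-533.415, 97.206, 877.597]}
```

View pics/scene0.png

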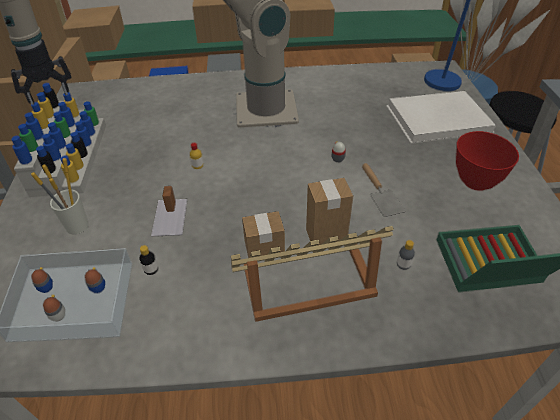

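View pics/side0.png

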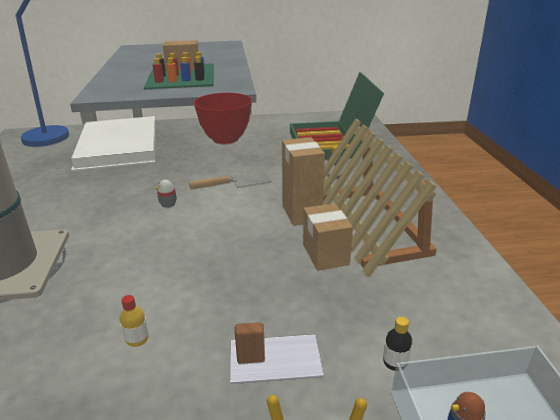

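The scene view shows the lifter at about (170,210), with its grip on the robot side. The tall carton is at (330,210), the short one at (263,233), and the easel is behind both. The side view shows the blade corners near (232,345), (318,337), (322,376) and (230,380). Next I'll crop in for exact corners.

```bash
cat > h.py <<'E'
import cv2,numpy as np
from cell import ctrl
def ray(c,uv):
    K=np.array([[c['fx'],0,c['cx']],[0,c['fy'],c['cy']],[0,0,1.]])
    p=cv2.undistortPoints(np.array(uv,float).reshape(-1,1,2),K,np.array(c['dist_coeffs'],float))[:,0]
    R=np.array(c['R']);t=np.array(c['t']).ravel()
    return -R.T@t, np.c_[p,np.ones(len(p))]@R
def onz(name,uv,z,c=None):
    o,d=ray(c or ctrl.get_calibration(name),uv)
    return o+d*((z-o[2])/d[:,2])[:,None]
def proj(name,X,c=None):
    c=c or ctrl.get_calibration(name)
    K=np.array([[c['fx'],0,c['cx']],[0,c['fy'],c['cy']],[0,0,1.]])
    return cv2.projectPoints(np.array(X,float).reshape(-1,1,3),cv2.Rodrigues(np.array(c['R']))[0],np.array(c['t'],float),K,np.array(c['dist_coeffs'],float))[0][:,0]
E
python3 - <<'E'
import cv2,numpy as np
a=cv2.imread('pics/scene0.png');b=cv2.imread('pics/side0.png')
f=lambda im,x,y,w,h,s:cv2.resize(im[y:y+h,x:x+w],None,fx=s,fy=s,interpolation=cv2.INTER_CUBIC)
A=f(a,145,170,66,75,4);B=f(b,222,315,110,75,4);C=f(a,225,170,180,75,4)
im=np.zeros((600,800,3),np.uint8);im[:300,:264]=A;im[:300,300:740]=B;im[300:,:720]=C
cv2.imwrite('pics/c1.png',im)
# blade masks
for n,im,(x,y,w,h) in(('scene',a,(145,170,66,75)),('side',b,(222,325,110,62))):
    hsv=cv2.cvtColor(im[y:y+h,x:x+w],cv2.COLOR_BGR2HSV)
    m=((hsv[...,2]>165)&(hsv[...,1]<60)).astype(np.uint8)
    c=max(cv2.findContours(m,0,2)[0],key=cv2.contourArea)
    q=cv2.approxPolyDP(c,6,True)[:,0]+[x,y];print(n,cv2.contourArea(c),q.tolist())
    from h import onz
    print(onz(n,q,4).round(1).tolist())
E
```

```text
scene 0.0 [[163, 201]]
[[434.1, -311.1, 4.0]]
side 2871.0 [[315, 335], [265, 338], [265, 361], [239, 365], [231, 340], [230, 381], [323, 374]]
[[557.7, -255.0, 4.0], [481.3, -250.9, 4.0], [476.9, -295.9, 4.0], [439.4, -298.5, 4.0], [429.8, -248.3, 4.0], [425.6, -325.3, 4.0], [554.9, -330.2, 4.0]]
```

View pics/c1.png

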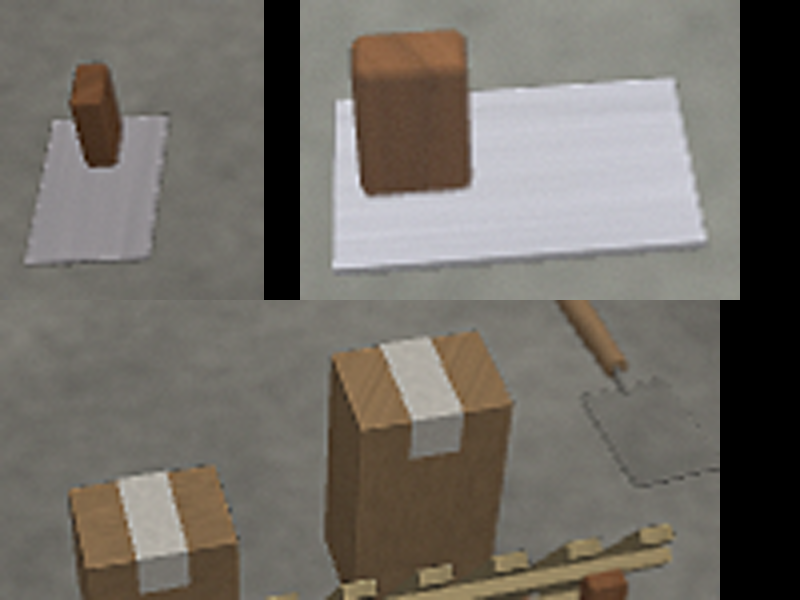

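The crop shows both carton tops, with the tape, and the blade corners clearly in both views. I'll compute poses from the corners.

```bash
python3 - <<'E'
from h import *
def rep(n,uv,z,l):
    p=onz(n,uv,z);  # order: robot-left.. printed
    print(l,n,'c',p.mean(0).round(1),'sides',np.linalg.norm(np.roll(p,-1,0)-p,axis=1).round(1),'yaws',[round(float(np.degrees(np.arctan2(*(b-a)[[1,0]]))),1) for a,b in zip(p,np.roll(p,-1,0))]);return p
f=lambda q,ox,oy,bx,by:[[ox+(x-bx)/4,oy+(y-by)/4] for x,y in q]
for l,q,z in(('tall',[(331,357),(474,332),(512,403),(360,431)],160),('short',[(70,490),(212,466),(237,540),(84,570)],85)):
    p=rep('scene',f(q,225,170,0,300),z,l)
print(rep('scene',f([(52,117),(169,117),(150,257),(26,262)],145,170,0,0),4,'blade').round(1))
print(rep('side',f([(333,266),(335,101),(675,79),(706,240)],222,315,300,0),4,'blade').round(1))
print(rep('scene',f([(76,70-4),(104,65),(107,98),(72,103)],145,170,0,0),66,'griptop'))
print(rep('side',f([(352,72),(358,33),(462,32),(467,71)],222,315,300,0),66,'griptop'))
c=ctrl.get_calibration('wrist');print(proj('wrist',[[490,-290,4]]))
E
```

```text
tall scene c [600.7 115.6 160. ] sides [87.4 62.3 89.4 62.4] yaws [98.5, 9.4, -81.4, -172.5]
short scene c [621.1 -42.4  85. ] sides [86.6 61.6 90.2 64. ] yaws [97.5, 8.9, -81.0, -174.4]
blade scene c [ 495.2 -286.7    4. ] sides [ 82.5 128.2  80.3 133.3] yaws [84.1, -2.0, -92.4, 178.8]
[[ 425.7 -325.9    4. ]
 [ 434.1 -243.8    4. ]
 [ 562.2 -248.4    4. ]
 [ 558.9 -328.7    4. ]]
blade side c [ 492.4 -290.4    4. ] sides [ 77.4 129.7  77.5 129.5] yaws [87.4, -2.6, -92.7, 177.4]
[[ 425.9 -326.2    4. ]
 [ 429.4 -248.8    4. ]
 [ 558.9 -254.6    4. ]
 [ 555.3 -332.     4. ]]
griptop scene c [ 461.3 -284.4   66. ] sides [18.8 32.5 22.7 35.6] yaws [86.9, 8.4, -84.1, -178.6]
[[ 443.90101213 -295.21907104   66.        ]
 [ 444.91897307 -276.47657963   66.        ]
 [ 477.11197314 -271.70710542   66.        ]
 [ 479.45578074 -294.32909104   66.        ]]
griptop side c [ 457.7 -290.    66. ] sides [18.7 36.2 18.9 39.1] yaws [81.2, -6.8, -90.1, 173.2]
[[ 437.54781244 -296.98455946   66.        ]
 [ 440.42536642 -278.4708855    66.        ]
 [ 476.38368017 -282.73487247   66.        ]
 [ 476.34966932 -301.6271864    66.        ]]
[[  83.0316735  -161.22074892]]
```

```bash
python3 -m pendant '[[0.024,0.04,0.01,0,0,-0.1,-1],[0.048,0.08,0.02,0,0,-0.2,-1],[0.072,0.12,0.03,0,0,-0.244,-1],[0.096,0.16,0.04,0,0,-0.244,-1],[0.12,0.2,0.05,0,0,-0.244,-1],[0.144,0.24,0.05,0,0,-0.244,-1],[0.16,0.28,0.05,0,0,-0.244,-1],[0.17,0.315,0.05,0,0,-0.244,-1]]'
python3 - <<'E'
from h import *
c=ctrl.get_calibration('wrist');print(proj('wrist',[[458,-287,66],[558,-292,4]],c));cv2.imwrite('pics/w1.png',ctrl.get_image('wrist'));np.save('w1.npy',c,allow_pickle=True)
E
python3 -m pendant '[[0.01,0.045,0,0,0,0,-1],[0.02,0.09,0,0,0,0,-1],[0.03,0.14,0,0,0,0,-1],[0.04,0.19,0,0,0,0,-1],[0.05,0.24,0,0,0,0,-1],[0.06,0.29,0,0,0,0,-1],[0.07,0.335,0,0,0,0,-1],[0.077,0.385,0,0,0,0,-1]]'
python3 - <<'E'
from h import *
c=ctrl.get_calibration('wrist');print(ctrl.read_state()['eef_pos'],proj('wrist',[[568,111,160]],c));cv2.imwrite('pics/w2.png',ctrl.get_image('wrist'));np.save('w2.npy',c,allow_pickle=True)
cv2.imwrite('pics/w12.png',cv2.resize(np.hstack([cv2.imread('pics/w1.png'),cv2.imread('pics/w2.png')]),(800,300)))
E
```

```text
clock: 0.9
eef_pos: [414.7, -284.9, 252.3]
tool_rot: [-3.141, -0.0, 0.142]
force: [0.8, -0.5, 0.5]
width: -0.0
[[284.73473002 139.51323358]
 [299.02130484  57.93211212]]
clock: 1.75
eef_pos: [490.7, 98.4, 252.4]
tool_rot: [3.141, -0.0, 0.139]
force: [0.8, -0.8, 0.3]
width: 0.3
[490.73752863  98.3621009  252.4337358 ] [[275.23750872 109.66175403]]
```

View pics/w12.png

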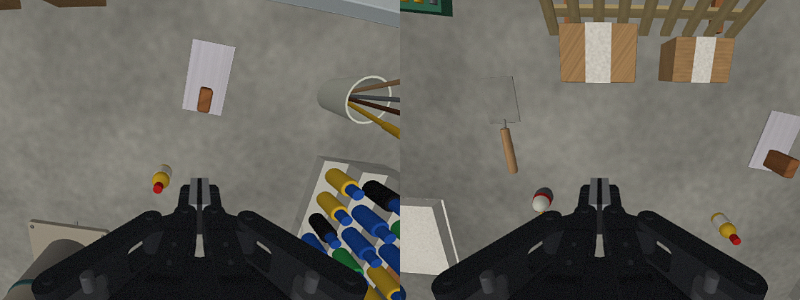

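Both wrist views are clear: the lifter is at (208,78) in the left half and the tall carton's top at (598,52) in the right half. I'll extract the contours.

```bash
python3 - <<'E'
from h import *
def q(w,x0,y0,x1,y1,f,z):
    im=cv2.imread(f'pics/{w}.png');c=np.load(w+'.npy',allow_pickle=True).item()
    hsv=cv2.cvtColor(im[y0:y1,x0:x1],cv2.COLOR_BGR2HSV);m=f(hsv).astype(np.uint8)
    m=cv2.morphologyEx(m,cv2.MORPH_OPEN,np.ones((3,3)))
    k=max(cv2.findContours(m,0,2)[0],key=cv2.contourArea)
    k=cv2.convexHull(k)[:,0]+[x0,y0]
    X=onz('',k,z,c)[:,:2].astype(np.float32);r=cv2.minAreaRect(X);print(w,z,cv2.boundingRect(k),np.round(r[0],1),np.round(r[1],1),round(r[2],2))
q('w1',240,40,340,170,lambda h:(h[...,2]>150)&(h[...,1]<50),4)
q('w1',265,110,310,165,lambda h:h[...,1]>90,66)
q('w2',210,31,345,125,lambda h:(h[...,1]>70)|(h[...,2]>160),160)
q('w2',355,45,470,125,lambda h:(h[...,1]>70)|(h[...,2]>160),85)
E
python3 - <<'E'
import cv2,numpy as np
a=cv2.imread('pics/w2.png')[15:130,205:345];cv2.imwrite('pics/c2.png',cv2.resize(a,None,fx=5,fy=5,interpolation=cv2.INTER_CUBIC))
E
```

```text
w1 4 (255, 55, 74, 107) [ 491.3 -290.6] [ 78.7 129.5] 87.73
w1 66 (277, 122, 21, 36) [ 458.1 -289. ] [21.  41.5] 87.07
w2 160 (210, 31, 123, 85) [595.5 118.3] [65.3 99.1] 7.88
w2 85 (362, 45, 108, 71) [618.6 -33.2] [ 71.8 112. ] 8.82
```

View pics/c2.png

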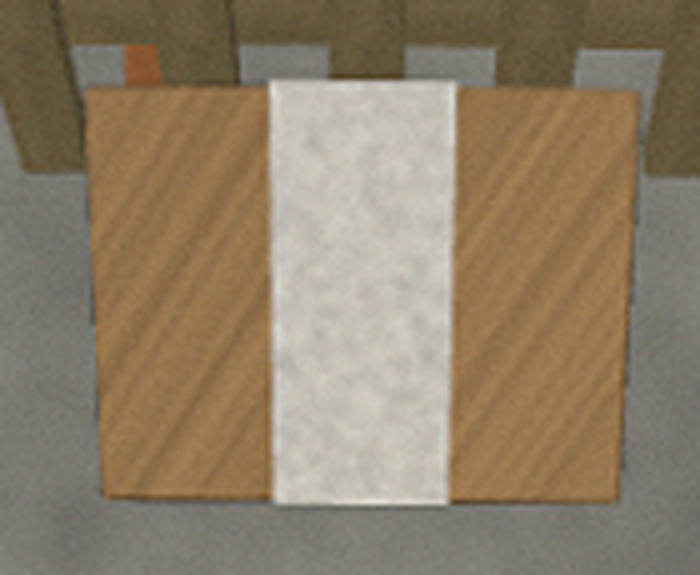

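The carton's top face has crop corners at (87,88), (638,90), (620,500) and (104,495).

```bash
python3 - <<'E'
from h import *
c=np.load('w2.npy',allow_pickle=True).item()
k=np.array([(87,88),(638,90),(620,500),(104,495)])/5+[205,15]
X=onz('',k,160,c);print(X.round(1),X.mean(0),np.linalg.norm(np.roll(X,-1,0)-X,axis=1))
d=X[0]-X[1];print(np.degrees(np.arctan2(-d[0],d[1])));d=X[3]-X[2];print(np.degrees(np.arctan2(-d[0],d[1])))
print(-np.array(c['R']).T@c['t'])
E
```

```text
[[621.2 161.1 160. ]
 [633.2  73.5 160. ]
 [570.2  64.5 160. ]
 [558.6 152.7 160. ]] [595.81368482 112.94968768 160.        ] [88.35452354 63.70237604 89.0183401  63.16054987]
7.822723673322142
7.474350278280609
[572.32403747 108.52672708 423.28372058]
```

```bash
python3 -m pendant '[[0,0.001,-0.045,0,0,0,-1],[0,0.001,-0.09,0,0,0,-1],[0,0.001,-0.132,0,0,0,-1],[0.015,0.003,-0.132,0,0,0,-1],[0.03,0.005,-0.132,0,0,0,-1],[0.04,0.0064,-0.132,0,0,0,-1],[0.05,0.0077,-0.132,0,0,0,-1],[0.05,0.0077,-0.132,0,0,0,-1]]'
python3 -m pendant '[[0.008,0.001,0,0,0,0,-1],[0.014,0.0019,0,0,0,0,-1],[0.018,0.0024,0,0,0,0,-1],[0.022,0.003,0,0,0,0,-1],[0.026,0.0035,0,0,0,0,-1],[0.03,0.004,0,0,0,0,-1],[0.034,0.0046,0,0,0,0,-1],[0.038,0.0051,0,0,0,0,-1]]'
python3 - <<'E'
from h import *
cv2.imwrite('pics/s2.png',cv2.resize(ctrl.get_image('side')[100:290,230:450],None,fx=2.5,fy=2.5))
E
```

```text
clock: 2.6
eef_pos: [541.8, 104.4, 120.7]
tool_rot: [-3.142, -0.002, 0.139]
force: [0.0, -0.1, -0.2]
width: 0.2
clock: 3.4
eef_pos: [578.8, 109.6, 120.6]
tool_rot: [-3.142, -0.0, 0.14]
force: [-0.3, -0.2, 1.1]
width: 0.1
```

View pics/s2.png

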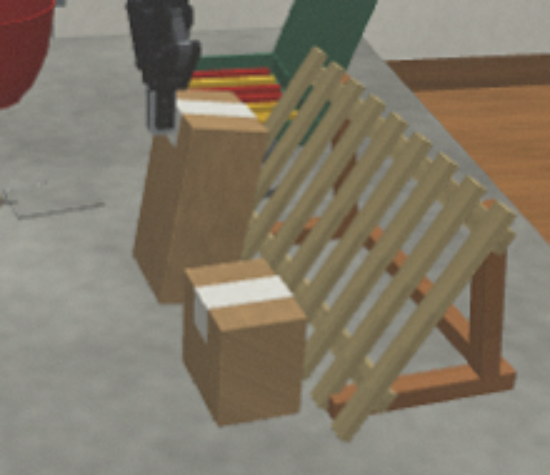

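The carton is tipping cleanly, with no slip visible. I'll keep pushing.

```bash
python3 -m pendant '[[0.005,0.0007,0,0,0,0,-1],[0.01,0.0013,0,0,0,0,-1],[0.014,0.0019,0,0,0,0,-1],[0.018,0.0024,0,0,0,0,-1],[0.022,0.003,0,0,0,0,-1],[0.026,0.0035,0,0,0,0,-1],[0.03,0.004,0,0,0,0,-1],[0.034,0.0046,0,0,0,0,-1]]'
python3 -m pendant '[[0,0,0,0,0,0,-1],[0,0,0,0,0,0,-1],[0,0,0,0,0,0,-1]]'
python3 - <<'E'
from h import *
a=cv2.resize(ctrl.get_image('side')[100:290,230:450],None,fx=2.5,fy=2.5)
cv2.imwrite('pics/s3.png',a)
E
```

```text
clock: 4.25
eef_pos: [612.7, 114.2, 120.5]
tool_rot: [3.142, -0.0, 0.14]
force: [-0.1, -0.5, -1.1]
width: -0.3
clock: 4.55
eef_pos: [612.1, 114.1, 120.5]
tool_rot: [3.142, 0.0, 0.14]
force: [-0.6, -0.5, -0.7]
width: 0.2
```

View pics/s3.png

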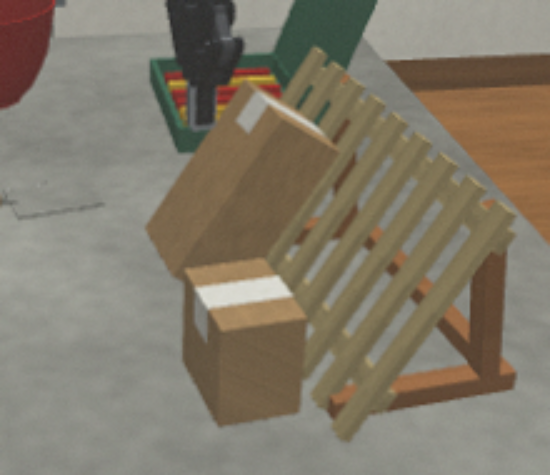

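The carton now leans on the board and the short one hasn't moved. I'll retreat and look at the raised front.

```bash
python3 -m pendant '[[-0.045,-0.006,0,0,0,0,-1],[-0.085,-0.011,0.02,0,0,0,-1],[-0.105,-0.014,0.06,0,0,0,-1],[-0.12,-0.016,0.1,0,0,0,-1],[-0.13,-0.017,0.132,0,0,0,-1],[-0.13,-0.017,0.132,0,0,0,-1]]'
python3 - <<'E'
from h import *
c=ctrl.get_calibration('wrist');cv2.imwrite('pics/w3.png',ctrl.get_image('wrist'));np.save('w3.npy',c,allow_pickle=True)
u=np.array([.991,.134,0]);R=np.array([597.5,114,0])+32.5*u;F=R-54*u+[0,0,36]
y=np.array([-.134,.991,0])
P=[F+45*y,F-45*y];print(R,F,proj('',P,c))
im=cv2.imread('pics/w3.png')[0:200,150:410];im=cv2.resize(im,None,fx=3,fy=3)
cv2.imwrite('pics/c3.png',im)
E
```

```text
clock: 5.2
eef_pos: [483.8, 97.7, 257.0]
tool_rot: [-3.141, -0.008, 0.14]
force: [-0.2, -0.1, 0.5]
width: 0.0
[629.7075 118.355    0.    ] [576.1935 111.119   36.    ] [[242.09940322  96.99243247]
 [313.28010157  97.44715746]]
```

View pics/c3.png

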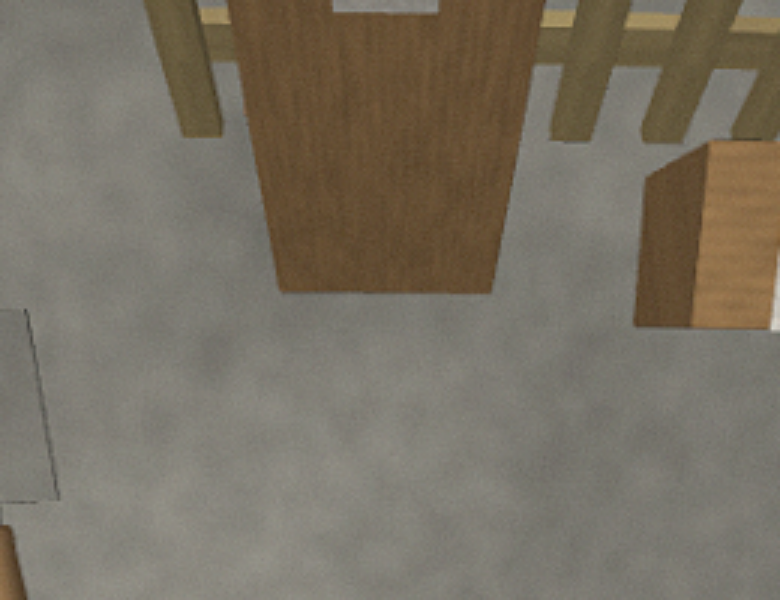

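The raised front edge appears at px (243.7,97.3)–(314.3,97.3). That is within about 1.5 px of my prediction, so the front is at about (576,109.5). I'll go and grasp the lifter.

```bash
python3 -m pendant '[[-0.003,-0.048,0,0,0,-0.05,1],[-0.006,-0.096,0,0,0,-0.1,1],[-0.009,-0.144,0,0,0,-0.15,1],[-0.012,-0.192,0,0,0,-0.183,1],[-0.016,-0.24,0,0,0,-0.183,1],[-0.02,-0.288,-0.01,0,0,-0.183,1],[-0.023,-0.336,-0.03,0,0,-0.183,1],[-0.026,-0.382,-0.05,0,0,-0.183,1]]'
python3 -m pendant '[[0,0,0,0,0,0,1],[0,0,0,0,0,0,1]]'
python3 - <<'E'
from h import *
c=ctrl.get_calibration('wrist');im=ctrl.get_image('wrist');cv2.imwrite('pics/w4.png',im)
print(ctrl.read_state()['eef_pos'],ctrl.read_state()['tool_rot'])
p=proj('',[[457.5,-289,66],[557,-293,4]],c);print(p)
hsv=cv2.cvtColor(im,cv2.COLOR_BGR2HSV);x,y=p[0].astype(int);x0,y0=max(x-50,0),max(y-50,0)
for f,z in((lambda h:(h[...,1]>90)&(h[...,2]>50),66),(lambda h:(h[...,2]>150)&(h[...,1]<50),4)):
    o=(0,0) if z==4 else (x0,y0)
    m=f(hsv[o[1]:(y+120 if z==4 else y+50),o[0]:x+(150 if z==4 else 50)]).astype(np.uint8);m=cv2.morphologyEx(m,cv2.MORPH_OPEN,np.ones((3,3)))
    for k in sorted(cv2.findContours(m,0,2)[0],key=cv2.contourArea)[-2:]:
        k=cv2.convexHull(k)[:,0]+o;r=cv2.minAreaRect(onz('',k,z,c)[:,:2].astype(np.float32));print(z,cv2.boundingRect(k),np.round(r[0],1),np.round(r[1],1),r[2])
E
```

```text
clock: 6.05
eef_pos: [455.9, -284.6, 201.7]
tool_rot: [-3.141, 0.001, -0.043]
force: [0.5, -0.1, 0.0]
width: 85.1
clock: 6.25
eef_pos: [455.0, -283.3, 201.4]
tool_rot: [-3.14, 0.004, -0.046]
force: [0.4, 0.4, -0.2]
width: 85.5
[ 455.98492449 -281.95436132  202.09708587] [-3.13988695e+00  2.20800117e-03 -4.35093831e-02]
[[282.85745762 182.24292344]
 [282.13356312  86.50541732]]
66 (274, 156, 20, 44) [ 462.1 -290. ] [20.8 47.2] 87.40816497802734
4 (0, 0, 34, 71) [633.4  22.4] [73.1 38.4] 7.1995368003845215
4 (250, 88, 66, 106) [ 491.1 -290.7] [ 78.1 128.8] 87.71534729003906
```

```bash
python3 -m pendant '[[0,-0.0055,-0.045,0,0,0,1],[0,-0.0055,-0.09,0,0,0,1],[0,-0.0055,-0.13,0,0,0,1],[0,-0.0055,-0.165,0,0,0,1],[0,-0.0055,-0.182,0,0,0,1],[0,-0.0055,-0.182,0,0,0,1]]'
python3 -m pendant '[[0,0,0,0,0,0,-1],[0,0,0,0,0,0,-1],[0,0,0,0,0,0,-1],[0,0,0,0,0,0,-1],[0,0,0,0,0,0,-1],[0,0,0,0,0,0,-1],[0,0,0,0,0,0,-1]]'
```

```text
clock: 6.9
eef_pos: [455.7, -285.1, 19.3]
tool_rot: [-3.138, 0.004, -0.04]
force: [0.1, 0.2, -0.4]
width: 84.8
clock: 7.6
eef_pos: [457.2, -288.4, 22.5]
tool_rot: [3.141, -0.002, -0.043]
force: [-0.3, 1.6, 5.6]
width: 20.3
```

```bash
python3 -c "
from h import *
print(onz('scene',[[196,168],[338,160]],0).round(),onz('side',[[133,342],[167,203]],0).round());print(onz('scene',[[194,144],[339,142]],80).round())"
python3 -m pendant '[[0,0,0.03,0,0,0,-1],[0,0,0.07,0,0,0,-1],[0,0,0.11,0,0,0,-1],[0,0,0.11,0,0,0,-1]]'
```

```text
[[ 298. -227.    0.]
 [ 306.  199.    0.]] [[ 280. -230.    0.]
 [ 297.  204.    0.]]
[[ 286. -222.   80.]
 [ 322.  194.   80.]]
clock: 8.0
eef_pos: [459.7, -290.4, 136.5]
tool_rot: [3.137, -0.009, -0.044]
force: [0.2, -0.8, -1.5]
width: 20.2
```

```bash
python3 -m pendant '[[-0.01,0.045,0,0,0,0.03,-1],[-0.02,0.09,0,0,0,0.06,-1],[-0.02,0.14,0,0,0,0.09,-1],[-0.02,0.19,0,0,0,0.12,-1],[-0.02,0.24,0,0,0,0.15,-1],[-0.02,0.29,0,0,0,0.18,-1],[-0.02,0.335,0,0,0,0.18,-1],[-0.02,0.38,0,0,0,0.18,-1]]'
python3 -m pendant '[[0,0,-0.04,0,0,0,-1],[0,0,-0.075,0,0,0,-1],[0,0,-0.095,0,0,0,-1],[0,0,-0.1,0,0,0,-1],[0,0,-0.1,0,0,0,-1],[0,0,-0.1,0,0,0,-1]]'
python3 - <<'E'
from h import *
S=ctrl.read_state();print(S['eef_pos'],S['tool_rot'],S['force'])
c=ctrl.get_calibration('wrist');im=ctrl.get_image('wrist');cv2.imwrite('pics/w5.png',im);np.save('w5.npy',c,allow_pickle=True)
u=np.array([.9906,.1366,0]);F=np.array([576,109.5,36.]);y=np.array([-.1366,.9906,0]);print(proj('',[F+45*y,F-45*y],c))
b=ctrl.get_image('side')
o=np.zeros((560,790,3),np.uint8);o[:,:]=0
o[:300,:790]=cv2.resize(im[0:210],(790,300));o[300:560,:520]=cv2.resize(b[100:300,100:500],(520,260));cv2.imwrite('pics/c5.png',o)
hsv=cv2.cvtColor(im,cv2.COLOR_BGR2HSV);m=((hsv[...,2]>150)&(hsv[...,1]<50)).astype(np.uint8)
for k in cv2.findContours(m,0,2)[0]:
    if cv2.contourArea(k)>600: print(cv2.boundingRect(k),cv2.approxPolyDP(k,5,True)[:,0].tolist())
E
```

```text
clock: 8.8
eef_pos: [435.5, 93.6, 130.9]
tool_rot: [3.141, 0.001, 0.137]
force: [1.3, -0.5, -2.0]
width: 20.6
clock: 9.4
eef_pos: [437.0, 91.7, 32.1]
tool_rot: [-3.142, -0.001, 0.136]
force: [0.7, -0.0, -2.0]
width: 20.9
[437.03049371  91.70077092  32.06862098] [-3.14152897e+00 -1.17202312e-03  1.36306606e-01] [ 0.71137695 -0.01832916 -1.95493432]
[[187.06936222 -17.24804583]
 [370.60215041 -17.25111873]]
(212, 77, 132, 189) [[212, 77], [226, 265], [256, 247], [267, 203], [293, 204], [302, 247], [331, 265], [343, 77]]
```

View pics/c5.png

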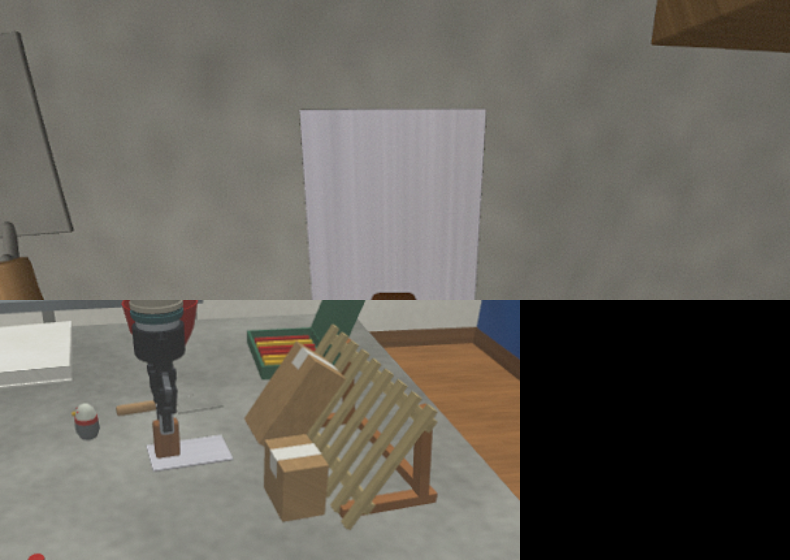

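The blade is held square ahead of the grip, with its tip corners at px (212,77) and (343,77). The front edge lies just above the wrist view. I'll compute the tip position and lower.

```bash
python3 - <<'E'
from h import *
c=np.load('w5.npy',allow_pickle=True).item()
for z in(12,16):
    X=onz('',[[212,77],[343.5,77]],z,c);d=X[0]-X[1];t=X.mean(0);print(z,X.round(1).tolist(),t.round(1),np.linalg.norm(d),np.arctan2(-d[0],d[1]))
    g=np.array([576,109.5])+27*np.array([.9906,.1366])-t[:2];u=np.array([.9906,.1366]);print('shift',g,'along',g@u,'lat',g@[-.1366,.9906])
E
python3 -m pendant '[[0,0,-0.004,0,0,0,-1],[0,0,-0.008,0,0,0,-1],[0,0,-0.008,0,0,0,-1],[0,0,-0.008,0,0,0,-1]]'
```

```text
12 [[529.3, 143.9, 12.0], [540.1, 65.1, 12.0]] [534.7 104.5  12. ] 79.51053358678979 0.13684604708841297
shift [68.04209562  8.70446729] along 68.5915301497703 lat -0.6719049653926984
16 [[529.1, 143.0, 16.0], [539.7, 65.9, 16.0]] [534.4 104.4  16. ] 77.84533764441359 0.13684604708841178
shift [68.38087308  8.76595284] along 68.93552202962049 lat -0.6572743841662001
clock: 9.9
eef_pos: [436.4, 91.8, 23.4]
tool_rot: [3.142, 0.0, 0.137]
force: [-0.2, 0.2, -1.9]
width: 20.5
```

```bash
python3 -m pendant '[[0.0,0,-0.001,0,0,0,-1],[0.012,0.0015,-0.001,0,0,0,-1],[0.024,0.003,-0.001,0,0,0,-1],[0.036,0.0045,-0.001,0,0,0,-1],[0.048,0.006,-0.001,0,0,0,-1],[0.058,0.0074,-0.001,0,0,0,-1],[0.068,0.0087,-0.001,0,0,0,-1],[0.068,0.0087,-0.001,0,0,0,-1]]'
python3 -m pendant '[[0,0,-0.001,0,0,0,-1],[0,0,-0.002,0,0,0,-1],[0,0,-0.002,0,0,0,-1],[0,0,-0.002,0,0,0,-1]]'
python3 - <<'E'
from h import *
im=ctrl.get_image('wrist');cv2.imwrite('pics/w6.png',im);c=ctrl.get_calibration('wrist')
u=np.array([.9906,.1366,0]);F=np.array([576,109.5,36.]);y=np.array([-.1366,.9906,0]);print(proj('',[F+45*y,F-45*y],c));print(ctrl.read_state()['force'])
b=ctrl.get_image('side')
o=np.zeros((600,700,3),np.uint8);o[:300]=cv2.resize(im[0:240],(700,300));o[300:,:600]=cv2.resize(b[130:280,200:500],(600,300));cv2.imwrite('pics/c6.png',o)
E
```

```text
clock: 10.7
eef_pos: [506.9, 100.9, 22.6]
tool_rot: [-3.141, -0.004, 0.137]
force: [0.9, 0.2, 0.4]
width: 20.5
clock: 11.1
eef_pos: [507.0, 101.0, 22.4]
tool_rot: [-3.141, -0.006, 0.137]
force: [-0.5, -0.4, 16.7]
width: 20.3
[[192.8090259  130.33381776]
 [363.93610958 130.44700342]]
[-0.33615076 -0.08336799 15.72558673]
```

View pics/c6.png

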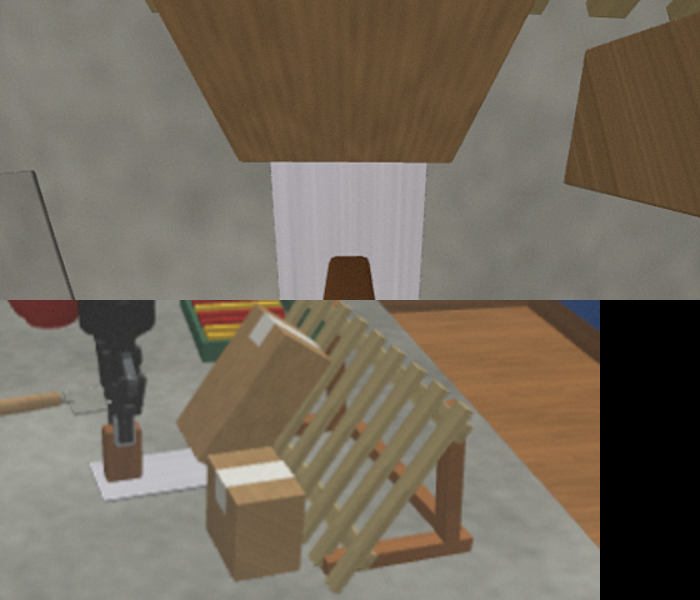

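The blade is under the raised front and looks square and near-central. In the wrist crop the carton edge runs 240–453 and the blade 272–427. I'll quantify this before releasing.

```bash
python3 - <<'E'
from h import *
c=ctrl.get_calibration('wrist');u=np.array([.9906,.1366]);y=np.array([-.1366,.9906])
f=lambda q,z:onz('',np.array(q)/1.25,z,c)[:,:2]
E=f([(240,161),(453,161)],36);B=f([(272,163),(427,163),(279,298),(420,298)],4)
print('edge',E.round(1),E.mean(0)@u,E.mean(0)@y);print('blade lat',B@y,(B[:2]@y).mean(),(B[2:]@y).mean())
g=ctrl.read_state()['eef_pos'][:2];print(g,g@u,g@y)
E
python3 -m pendant '[[0,0,0.001,0,0,0,-1],[0,0,0.0015,0,0,0,-1],[0,0,0.0015,0,0,0,-1]]'
```

```text
edge [[570.6 154.5]
 [582.9  65.9]] 586.3582223101104 30.411517636580925
blade lat [ 68.23502779 -10.07595839  69.06855002 -11.11100659] 29.07953469873801 28.978771715445752
[506.98178741 101.05048455] 516.0196547977786 30.846897834620954
clock: 11.5
eef_pos: [506.1, 100.9, 22.5]
tool_rot: [-3.141, -0.003, 0.137]
force: [3.5, 0.4, 5.9]
width: 20.5
```

The blade is 1.4 mm off the carton's centre, square, and about 27–29 mm under its 54 mm overhang. I'll release.

```bash
python3 -m pendant '[[0,0,0.0005,0,0,0,-0.3],[0,0,0.0005,0,0,0,0.2],[0,0,0.0005,0,0,0,0.6],[0,0,0.0005,0,0,0,0.6],[0,0,0.0005,0,0,0,0.6],[0,0,0.0005,0,0,0,0.6]]'
python3 -m pendant '[[0,0,0.015,0,0,0,0.6],[0,0,0.04,0,0,0,0.6],[0,0,0.08,0,0,0,0.6],[-0.02,0,0.12,0,0,0,0.6],[-0.05,0,0.16,0,0,0,0.6],[-0.07,0,0.2,0,0,0,0.6],[-0.07,0,0.22,0,0,0,0.6],[-0.07,0,0.22,0,0,0,0.6]]'
python3 - <<'E'
from h import *
c=ctrl.get_calibration('wrist');im=ctrl.get_image('wrist');np.save('w7.npy',c,allow_pickle=True)
b=ctrl.get_image('side')
o=np.zeros((600,700,3),np.uint8);o[:300,:600]=cv2.resize(im[30:180,130:430],(600,300),interpolation=cv2.INTER_CUBIC);o[300:,:600]=cv2.resize(b[130:280,200:500],(600,300));cv2.imwrite('pics/c7.png',o)
E
```

```text
clock: 12.1
eef_pos: [504.3, 100.4, 22.3]
tool_rot: [3.142, 0.0, 0.137]
force: [-0.1, 1.1, -0.6]
width: 68.0
clock: 12.9
eef_pos: [436.0, 101.1, 245.5]
tool_rot: [-3.14, -0.007, 0.137]
force: [1.0, 1.1, 0.2]
width: 68.4
```

View pics/c7.png

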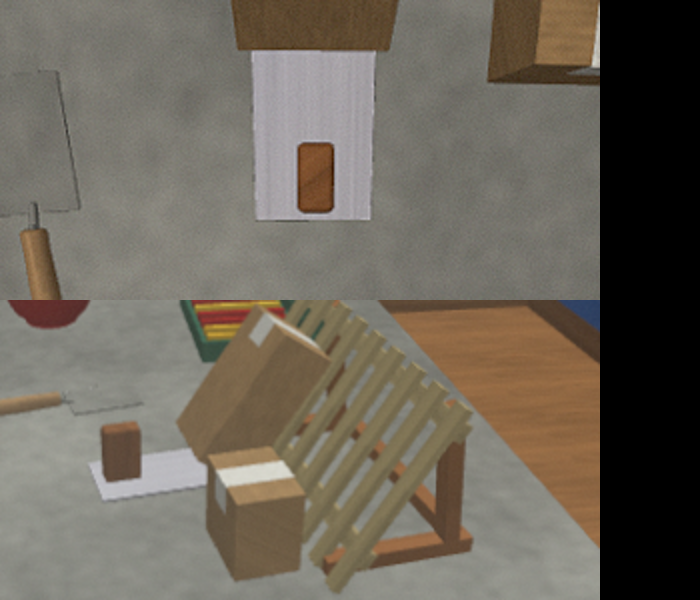

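The lifter stands released and flat under the leaning carton. I'll do one last numeric check from this view.

```bash
python3 - <<'E'
from h import *
c=np.load('w7.npy',allow_pickle=True).item();u=np.array([.9906,.1366]);y=np.array([-.1366,.9906])
f=lambda q,z:onz('',np.array(q)/2+[130,30],z,c)[:,:2]
E=f([(238,50),(390,50)],36);B=f([(256,219),(371,219),(252,53),(376,53)],4)
print('edge',(E@u),(E@y).mean());print('rear',B[:2]@u,'lat',(B[:2]@y).mean(),(B[2:]@y).mean(),'depth',(B[:2]@u).mean()+130-(E@u).mean())
E
```

```text
edge [585.90342898 586.06321252] 29.990761759470004
rear [483.80870142 483.91992928] lat 28.665077623842457 29.2190802189791 depth 27.880994604071134
```

```bash
python3 -c "
from cell import ctrl
print(ctrl.finish_job())"
```

```text
the job is handed in; nothing more can be done
None
```

The taller carton is leaning on the easel board by itself, and the lifter's blade is under its raised front. I handed the job in at about 13 s of the 51 s allowed.

- **Tipping:** I pushed the carton level with closed fingers at 120 mm until it toppled onto the board. The force readings between moves stayed near zero.
- **Placing:** I gripped the lifter, carried it round, slid the blade under the carton, lowered it to the table and released it.
- **Last checks (wrist view):** The blade reaches about 28 mm under the 54 mm overhang. It is about 1 mm off the carton's centre and within about half a degree of square.
- **Last look (side view):** The lifter is lying flat, the carton is leaning, the short carton is standing where it was, and the gripper is clear of everything.
- **Force:** The highest wrist force I read was about 17 N, while setting the lifter down.
- **Disagreements:** The scene and wrist cameras differed by about 5 mm on the carton's position. I settled this with the later view of its front edge. No check failed.

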